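Feed a sleeved busbar under the drilling jig's bridge, home on the gauge

ROBOT

A 6-joint arm with a two-finger parallel gripper is mounted at the origin on the work surface. World frame = base frame: x ahead of the robot, y to its left, z up, the work surface at z = 0. Lengths are in m, angles in rad, forces in N, time in s.
With the tool pointing down it reaches from about 0.275 to 0.75 m from the base axis. Payload 10.2 kg.
Tool frame: the origin (TCP) lies midway between the tips of the shut fingers; the grasp point (between the pads) lies ctrl.grip_depth behind it (ctrl.grip_depth is the distance from the TCP to the grasp point, in m); z points along the fingers, x is the direction in which the jaws open and shut, and the axes are right-handed (so a half turn about z gives the same grasp; the last joint's range is limited). The gripper opens to 85 mm and grips with 20 to 120 N. Pads are 22 mm wide; open, the fingers measure 114 mm over their backs; the gripper's body (76 mm by 85 mm) begins 54 mm behind the grasp point. The pads swing forward as they close: fully open they stand 13 mm farther back than shut.
Start: joints at [1.106, 0.313, 1.498, -0, 1.331, -0.223], TCP at [0.126, 0.51, 0.231] pointing down, gripper open.
Joint ranges: [-2.94, 2.94], [-0.97, 2.17], [0.19, 2.56], [-1.23, 4.37], [0.02, 3.11], [-2.88, 2.88]. Speed limits (rad/s): [2.39, 2.39, 3.01, 3.14, 3.14, 3.14].

INTERFACE

Orientations are given as a unit quaternion [w, x, y, z].
In Python, from workcell import ctrl gives the robot as it stands. The module is installed in compiled form; this text tells all that it offers.
- The arm moves only by the tool drive_tool, never from a script. Its argument "rows" is a list of rows, each an object of numbers: "x", "y", "z": the shift along the world's x, y, z in m; "ax", "ay", "az": the turn, a rotation vector about the world's x, y, z in degrees. A call has 1 to 20 rows; each row is the pose to reach, as a shift and turn from the pose measured when the call began; what a row does not reach only later rows make up. A row lasts 1/8 s, in which the tool goes at most 62.5 mm and 10.7 degrees, less where a joint would pass 70% of its speed; a pose out of reach is approached as far as the arm can. A call with a gripper value outside its range is refused whole. "grip" is the opening, from -1 (shut) to 1 (fully open), set as the call begins (left out, the last holds). The fingers move at their own pace and stop on an object; "grip_force" is the grip in N (left out, the last holds). Time passes only in rows, so rows that repeat a pose let the fingers close. It gives the time, the measured TCP pose, the force and the opening at its end, in the units of the state.
- ctrl.read_state(): the state, without advancing time (a new reading comes with each control period).
- ctrl.camera(name): name is "side" or "top"; returns a dict with "frame" (400x640x3 uint8, red, green, blue), "vertical_fov" (degrees; the focal length in pixels is half the picture's height over the tangent of half this angle, whatever the lens; pixels are square), "cx", "cy" (the principal point, pixels), "position" and "orientation" of the camera in the world. Camera axes: x right, y down, z forward; pixel columns grow to the right and rows downward; lengths in m; the calibration is good to about 2 mm. A picture is of the moment at which its call begins. There is no depth.
- ctrl.job_done(): hands the job in, once; it reports no verdict.
The state is a dict: "time_s": time; "joints": joint angles; "dq": joint speeds; "joint_efforts": joint torques, N m; "position": TCP position; "tool_rot": TCP orientation; "ft_force": force on the tool from outside, world axes, zero at the start; "ft_torque": the same for the moment, N m; "width": opening from 0.0 (shut) to 1.0 (fully open).
Only numpy, scipy, OpenCV 4.12 (cv2) and the standard library are available. Lean on these libraries where they do the work, as an engineer would, in place of code of your own. Each camera call takes 0.05 s, during which the arm holds its last target. There are 200 camera calls.

TASK

Load the red-sleeved busbar into the drilling jig: lay it flat on the jig's bed on the infeed side and push it in under the low green bridge, past the sprung hold-down, until it has pushed the yellow stop pad of the backgauge fully in, and leave it there. Feel for the end and push gently (with no more than about 20 N): where the backgauge stands differs from job to job. Leave the green and yellow bars, the tape roll and the steel cup where they are.

Things in the scene. Friction and masses are not known exactly. Their poses are not given: they have to be found in the camera images.
- bar_red: Flat tinned aluminium busbar with a red sleeve over its middle, 160 long (own x) x 40 wide (own y) x 10 mm thick, about 0.2 kg, lying loose on the bench. Origin at the centre of its underside. Both ends are alike; either may lead.
- bar_green: Same bar with a green sleeve, a bystander: do not disturb.
- bar_yellow: Same bar with a yellow sleeve, a bystander: do not disturb.
- tape: Yellow tape roll lying flat, 96 mm across, 25 mm high, a bystander. Origin at the centre of its underside.
- bolt_tin: Steel cup, 76 mm across, 60 mm high, a bystander. Origin at the centre of its underside.
- jig: Drilling jig fixed to the bench. Feed direction is its own +y, z up; origin on the bench below the middle of the bridge's infeed face. Flat dark steel bed, 110 mm wide (x), 12 mm high, from y = -215 to +185 mm. The infeed side (y below -31 mm) is open and flat: the bar is laid there, length along y. Push on the bar's rear end or hold its rear part; the tool cannot pass the bridge.
- mouth (a point): Point on the bed's top, on the centre line, at jig y = -31 mm: the wide opening of the low flared guides (8 mm above the bed), which narrow from about 62 mm here to 43 mm at y = 0, where the bridge begins.
- gauge (a joint): How far the yellow stop pad (30 mm wide) is pushed in, m: 0 free, 0.010 fully in against a hard stop. Its spring is weak (about 0.6 N free to 1.1 N pushed in), less than the friction that holds the bar, so the bar stays when let go; fully in, the force rises steeply.
- bridge (a point): Point on the bed's top at the middle of the green bridge (jig y = 25 mm; bridge y = 0 to 50, 90 mm wide, top 46 mm above bench, brass caps 52). Tunnel: 43 mm wide, 14 mm high. Here a sprung brass hold-down shoe hangs 1.5 mm lower than a lying bar's top: the nose has to lift it (a resistance felt before the stop), and its friction stays from then on (pushing then takes about 5 to 10 N).
- gauge_zone (a point): Point on the bed's top, centre line, jig y = 95 mm, behind the bridge between 8 mm high rails 43 mm apart. The free face of the yellow stop pad on the red backgauge stands within 12 mm before or behind this point, fixed but different each time and not measured. The bar's rear end thus finishes between jig y = -67 and -43 mm, clear of the guides.

How it is judged:
On the way:
1. the red bar's nose is at least 25 mm under the bridge, flat on the bed, with the stop pad not yet pushed (y of bar_red in the frame of jig between -0.055 and 0.03 m and x of bar_red in the frame of jig between -0.006 and 0.006 m and z of bar_red in the frame of jig below 0.017 m and value of joint gauge below 0.003 m), for 0.1 s.
At the end, for the whole second after the job is handed in: The red bar lies flat on the jig's bed (origin within 2 mm of bed height), through the tunnel under the bridge and along it (within 0.06 rad), at rest and let go, and holds the yellow stop pad pushed in by at least 8 of its 10 mm (value of joint gauge above 0.008 m and y of bar_red in the frame of jig between 0 and 0.05 m and z of bar_red in the frame of jig below 0.014 m and angle between the x axis of bar_red and the y axis of jig, either way round below 0.06 rad and linear speed of bar_red below 0.01 m/s); the robot touches nothing.
It fails at once if the red bar is pressed too hard against the jig: more than 30 N in all on bed, guides, bridge, hold-down and stop, of which about 10 N are its weight, the hold-down and their friction (contact force between bar_red and jig above 30 N).
It fails at once if the gripper presses on the jig with more than 30 N (contact force between the fingers and jig above 30 N).
It fails at once if the green or yellow bar, the tape roll or the steel cup is moved by more than 20 mm (distance of any of bar_green, bar_yellow, tape, bolt_tin from where it was at the start of the episode above 0.02 m).
It also fails if it takes over 72 s, if anything falls off the work surface, if the arm or the gripper's body presses on something with over 40 N, if the wrist force passes 120 N, or if a joint passes its speed limit or range.

## Working session

There is one attempt and no reset: what is moved stays moved. The work goes in short steps, Python scripts to look and compute and a tool call to move; the robot and the scene stay as the last step left them, time stands still between calls to the robot, and variables do not carry over. Pictures are saved under pics/ and viewed, about 8 in all and at most 12, crops included, and the job is handed in when it is done.

Besides the shell and the picture viewer there is one more tool, called after "Request:" by a JSON object that holds its "method" and its "body". drive_tool: Moves the arm, as the interface text tells. Its arguments: {"type":"object","properties":{"rows":{"type":"array","items":{"type":"object","properties":{"x":{"type":"number"},"y":{"type":"number"},"z":{"type":"number"},"ax":{"type":"number"},"ay":{"type":"number"},"az":{"type":"number"}}}},"grip":{"type":"number"},"grip_force":{"type":"number"}},"required":["rows"]}

```bash
mkdir -p pics; cat > h.py <<'E'
import numpy as np, cv2
from scipy.spatial.transform import Rotation as R
from workcell import ctrl
def cam(n,save=None):
    c=ctrl.camera(n); c['f']=c['frame'].shape[0]/2/np.tan(np.radians(c['vertical_fov'])/2)
    q=c['orientation']; c['R']=R.from_quat([q[1],q[2],q[3],q[0]]).as_matrix()
    if save: cv2.imwrite('pics/'+save,c['frame'][:,:,::-1])
    return c
def ray(c,u,v,z):
    d=c['R']@np.array([(u-c['cx'])/c['f'],(v-c['cy'])/c['f'],1.]); p=np.array(c['position'])
    return p+d*(z-p[2])/d[2]
def proj(c,P):
    q=c['R'].T@(np.array(P)-np.array(c['position'])); return c['cx']+c['f']*q[0]/q[2], c['cy']+c['f']*q[1]/q[2]
E
python3 - <<'E'
from h import *
for n in('top','side'):
    c=cam(n,n+'1.png'); print(n,c['position'],c['orientation'],c['f'],c['cx'],c['cy'])
print(ctrl.read_state(),ctrl.grip_depth)
E
```

```text
top [0.27352847 0.02427275 1.70755037] [ 0.05534602 -0.69802693  0.71158689 -0.05778697] 520.4780489552093 319.9146869254321 207.11335460284027
side [0.47392835 0.91485025 0.56364133] [ 0.01475859 -0.02114003  0.86184578 -0.50651469] 406.93143507887254 323.6984952761751 198.23415214845534
{'time_s': 0.1, 'joints': array([ 1.10558850e+00,  3.13390804e-01,  1.49829885e+00, -5.49235075e-06,
        1.33098946e+00, -2.23368076e-01]), 'dq': array([ 0.00062143, -0.00238032, -0.00117891,  0.00049328,  0.00139809,
        0.00023964]), 'joint_efforts': array([ 4.24677593e-03, -4.12897861e+01, -2.60140371e+01, -6.51749588e-05,
        3.02186883e-03,  5.35603817e-05]), 'position': array([0.12563488, 0.50953574, 0.2308174 ]), 'tool_rot': array([ 2.34339966e-04,  7.87238087e-01,  6.16648927e-01, -4.90091103e-04]), 'ft_force': array([-0.93157858, -0.11727433, -1.11149424]), 'ft_torque': array([0.00175002, 0.01247351, 0.03220727]), 'width': 1.0015984651477514} 0.0187
```

View pics/top1.png

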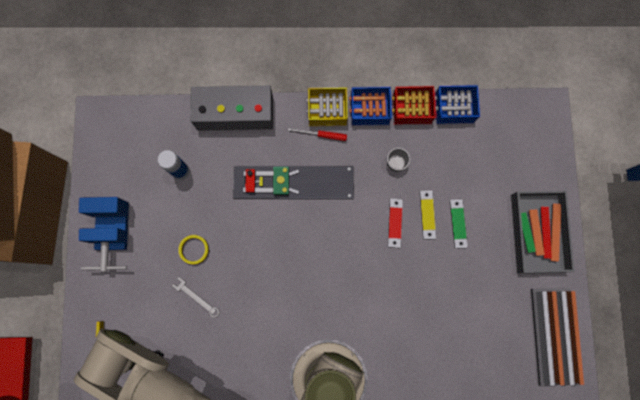

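View pics/side1.png

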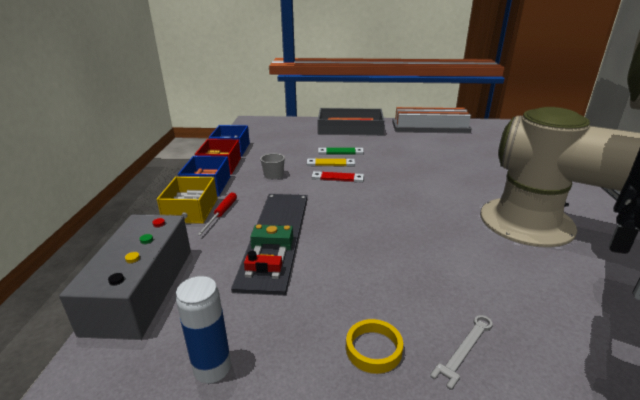

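The top view shows the red bar at about (395,222), running along image rows. The jig bed spans about (234–354, 165–199), with the backgauge on the left, so the feed runs toward image left (world +y). The cup is at (398,160), and the side view agrees with all of this.

```bash
cat > m.py <<'E'
from h import *
def bar(c,roi,z,hue='red'):
    u0,v0,u1,v1=roi; f=c['frame'].astype(int); r,g,b=f[...,0],f[...,1],f[...,2]
    red=(r>120)&(g<90)&(b<90); white=(f.min(2)>150)
    m=np.zeros(r.shape,np.uint8); m[v0:v1,u0:u1]=((red|white)[v0:v1,u0:u1])*255
    m=cv2.morphologyEx(m,cv2.MORPH_CLOSE,np.ones((5,5)))
    cs,_=cv2.findContours(m,cv2.RETR_EXTERNAL,cv2.CHAIN_APPROX_NONE); k=max(cs,key=cv2.contourArea)
    P=np.array([ray(c,*p[0],z)[:2] for p in k],np.float32)
    return cv2.minAreaRect(P*1000),P
E
python3 - <<'E'
from m import *
c=cam('top')
(ce,s,a),P=bar(c,(380,190,410,255),.01); print('bar',ce,s,a)
pts=cv2.boxPoints((ce,s,a)); print(pts)
# jig bed
g=c['frame'].astype(int); m=np.zeros(g.shape[:2],np.uint8)
roi=(slice(158,206),slice(225,362)); m[roi]=(g.max(2)[roi]<75)*255
m=cv2.morphologyEx(m,cv2.MORPH_CLOSE,np.ones((25,25)))
cs,_=cv2.findContours(m,cv2.RETR_EXTERNAL,cv2.CHAIN_APPROX_NONE);k=max(cs,key=cv2.contourArea)
print(g[182,318],g[182,370],k.reshape(-1,2).min(0),k.reshape(-1,2).max(0))
P=np.array([ray(c,*p[0],.012)[:2] for p in k],np.float32)*1000
r=cv2.minAreaRect(P);print('jig',r,cv2.boxPoints(r))
r0=cv2.resize(c['frame'][145:262,225:415],None,fx=4,fy=4,interpolation=cv2.INTER_CUBIC)
s=cam('side'); r1=cv2.resize(s['frame'][160:295,220:380],None,fx=4,fy=4,interpolation=cv2.INTER_CUBIC)
cv2.imwrite('pics/a.png',r0[:,:,::-1]);cv2.imwrite('pics/b.png',r1[:,:,::-1])
E
```

```text
bar (492.3980712890625, -230.31854248046875) (42.51655197143555, 156.4003448486328) 85.21707916259766
[[ 412.6977  -244.9824 ]
 [ 568.5534  -258.0232 ]
 [ 572.09845 -215.65468]
 [ 416.24274 -202.61389]]
[71 68 80] [115 111 116] [234 167] [353 198]
jig ((632.1868286132812, 101.60926818847656), (394.69573974609375, 105.22168731689453), 88.90856170654297) [[575.8264   -94.70065 ]
 [681.02905  -96.704926]
 [688.54724  297.9192  ]
 [583.3446   299.92346 ]]
```

View pics/a.png

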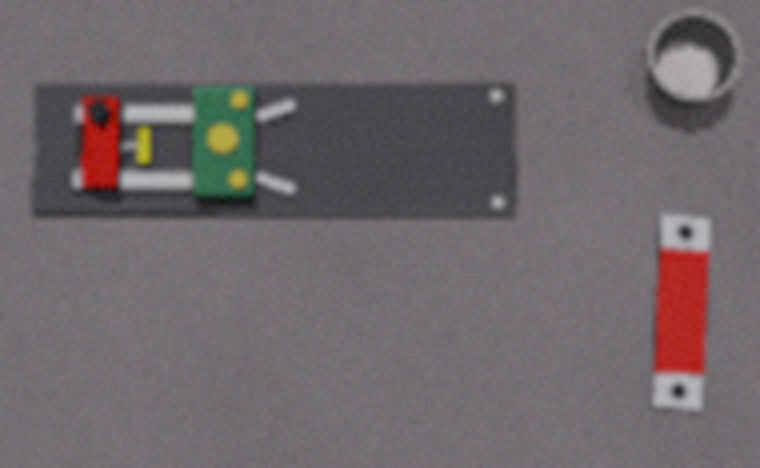

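View pics/b.png

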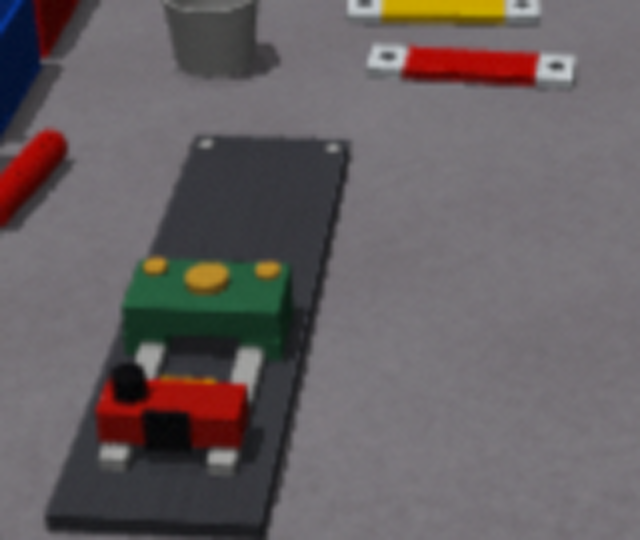

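Request:
{"method": "drive_tool", "body": {"rows": [{"x": 0.06, "y": -0.12, "z": -0.01, "az": 9}, {"x": 0.366, "y": -0.74, "z": -0.13, "az": 9}, {"x": 0.366, "y": -0.74, "z": -0.13, "az": 9}, {"x": 0.366, "y": -0.74, "z": -0.13, "az": 9}, {"x": 0.366, "y": -0.74, "z": -0.13, "az": 9}, {"x": 0.366, "y": -0.74, "z": -0.13, "az": 9}, {"x": 0.366, "y": -0.74, "z": -0.13, "az": 9}, {"x": 0.366, "y": -0.74, "z": -0.13, "az": 9}, {"x": 0.366, "y": -0.74, "z": -0.13, "az": 9}, {"x": 0.366, "y": -0.74, "z": -0.13, "az": 9}, {"x": 0.366, "y": -0.74, "z": -0.13, "az": 9}, {"x": 0.366, "y": -0.74, "z": -0.13, "az": 9}, {"x": 0.366, "y": -0.74, "z": -0.13, "az": 9}, {"x": 0.366, "y": -0.74, "z": -0.13, "az": 9}, {"x": 0.366, "y": -0.74, "z": -0.13, "az": 9}, {"x": 0.366, "y": -0.74, "z": -0.13, "az": 9}, {"x": 0.366, "y": -0.74, "z": -0.13, "az": 9}, {"x": 0.366, "y": -0.74, "z": -0.13, "az": 9}, {"x": 0.366, "y": -0.74, "z": -0.13, "az": 9}], "grip": 1}}

```text
validation failed for argument at $.ro...
```

```bash
cat > st.py <<'E'
from h import *
def st():
    s=ctrl.read_state(); q=s['tool_rot']; M=R.from_quat([q[1],q[2],q[3],q[0]]).as_matrix()
    print('t',round(s['time_s'],2),'p',np.round(s['position'],4),'xang',round(np.degrees(np.arctan2(M[1,0],M[0,0])),2),'zax',np.round(M[:,2],3),'F',np.round(s['ft_force'],2),'w',round(s['width'],3),'j6',round(s['joints'][5],2))
    return s
if __name__=='__main__': st()
E
python3 - <<'E'
from st import *
st()
c=cam('top')
s=cam('side','s2.png')
# top view before: yellow pad infeed face edge px and cross check of axis
for z in(.016,.022): print('pad face',ray(c,262.7,181.2,z))
f=c['frame'].astype(int);r,g,b=f[...,0],f[...,1],f[...,2]
m=(r>150)&(g>130)&(b<90); m[:, :250]=0; m[:,270:]=0; m[:160]=0; m[:,:][200:]=0
v,u=np.nonzero(m);print(sorted(zip(u,v)))
m=(g>r+25)&(g>b+10); m[:,:255]=0;m[:,300:]=0;m[:150]=0;m[205:]=0
k=np.argwhere(m)[:,::-1].astype(np.float32);print('bridge',k.min(0),k.max(0), [ray(c,*p,.046) for p in (k.min(0),k.max(0))], cv2.minAreaRect(np.array([ray(c,*p,.046)[:2]*1000 for p in k],np.float32)))
E
```

```text
t 0.2 p [0.1256 0.5096 0.231 ] xang 76.15 zax [-0.    -0.001 -1.   ] F [-0.12  0.32 -0.54] w 1.001 j6 -0.22
pad face [0.63743443 0.20387145 0.016     ]
pad face [0.63614364 0.20323441 0.022     ]
[(np.int64(259), np.int64(182)), (np.int64(260), np.int64(178)), (np.int64(260), np.int64(179)), (np.int64(260), np.int64(180)), (np.int64(260), np.int64(181)), (np.int64(260), np.int64(182)), (np.int64(260), np.int64(183)), (np.int64(260), np.int64(184)), (np.int64(261), np.int64(177)), (np.int64(261), np.int64(178)), (np.int64(261), np.int64(179)), (np.int64(261), np.int64(180)), (np.int64(261), np.int64(181)), (np.int64(261), np.int64(182)), (np.int64(261), np.int64(183)), (np.int64(261), np.int64(184))]
bridge [273. 167.] [288. 194.] [array([0.67782244, 0.16688915, 0.046     ]), array([0.58697858, 0.11865863, 0.046     ])] ((632.461669921875, 142.77330017089844), (49.10151290893555, 90.25373840332031), 89.4492416381836)
```

View pics/s2.png

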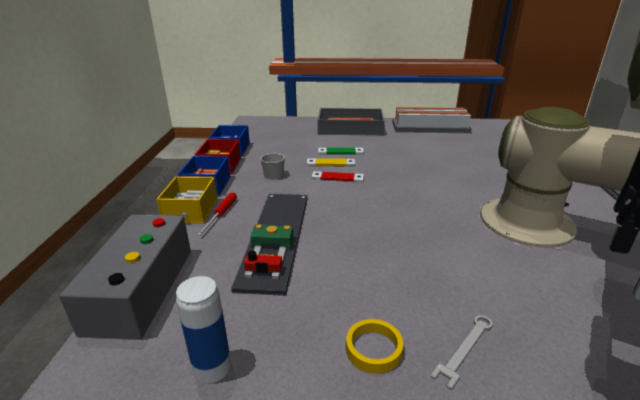

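Request:
{"method": "drive_tool", "body": {"rows": [{"x": 0.0275, "y": -0.055, "z": -0.005, "ax": 0, "ay": 0, "az": 9}, {"x": 0.055, "y": -0.11, "z": -0.01, "ax": 0, "ay": 0, "az": 9}], "grip": 1}}

```text
time_s: 0.55
position: [0.1809, 0.3983, 0.2207]
tool_rot: [0.0, 0.735, 0.678, -0.0]
ft_force: [1.3, 0.6, -0.3]
width: 1.0
```

Request:
{"method": "drive_tool", "body": {"rows": [{"x": 0.024, "y": -0.0485, "z": -0.009}, {"x": 0.048, "y": -0.097, "z": -0.018}, {"x": 0.072, "y": -0.1455, "z": -0.027}, {"x": 0.096, "y": -0.194, "z": -0.036}, {"x": 0.12, "y": -0.2425, "z": -0.045}, {"x": 0.144, "y": -0.291, "z": -0.054}, {"x": 0.168, "y": -0.3395, "z": -0.063}, {"x": 0.192, "y": -0.388, "z": -0.072}, {"x": 0.216, "y": -0.4365, "z": -0.081}, {"x": 0.24, "y": -0.485, "z": -0.09}, {"x": 0.264, "y": -0.5335, "z": -0.099}, {"x": 0.288, "y": -0.582, "z": -0.108}, {"x": 0.311, "y": -0.628, "z": -0.12}, {"x": 0.311, "y": -0.628, "z": -0.12}, {"x": 0.311, "y": -0.628, "z": -0.12}]}}

```text
validation failed for argument at $.ro...
```

```bash
python3 - <<'E'
from st import *
st(); s=cam('side'); i=s['frame'][100:260,220:460]
cv2.imwrite('pics/s3.png',cv2.resize(i,None,fx=3,fy=3)[:,:,::-1])
E
```

```text
t 0.55 p [0.1809 0.3983 0.2207] xang 85.33 zax [-0.    -0.001 -1.   ] F [ 1.34  0.57 -0.34] w 1.0 j6 -0.61
```

View pics/s3.png

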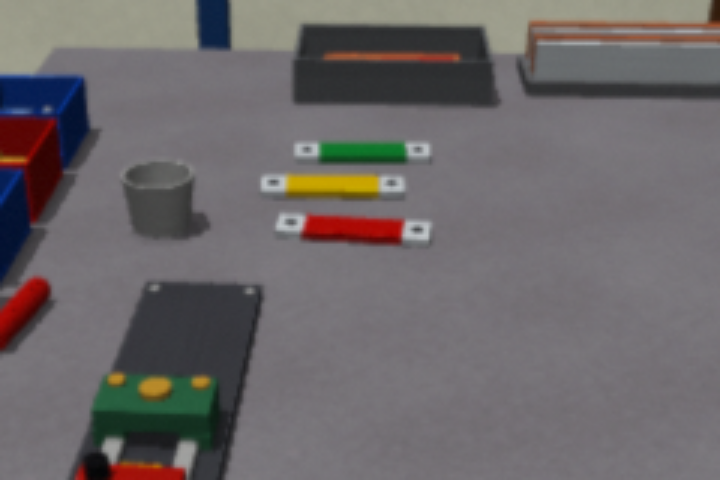

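The view shows no motion: the move was refused again, with the same unexplained validation message. I'll repeat it with all six keys in each row.

Request:
{"method": "drive_tool", "body": {"rows": [{"x": 0.024, "y": -0.0485, "z": -0.009, "ax": 0, "ay": 0, "az": 0}, {"x": 0.048, "y": -0.097, "z": -0.018, "ax": 0, "ay": 0, "az": 0}, {"x": 0.072, "y": -0.1455, "z": -0.027, "ax": 0, "ay": 0, "az": 0}, {"x": 0.096, "y": -0.194, "z": -0.036, "ax": 0, "ay": 0, "az": 0}, {"x": 0.12, "y": -0.2425, "z": -0.045, "ax": 0, "ay": 0, "az": 0}, {"x": 0.144, "y": -0.291, "z": -0.054, "ax": 0, "ay": 0, "az": 0}, {"x": 0.168, "y": -0.3395, "z": -0.063, "ax": 0, "ay": 0, "az": 0}, {"x": 0.192, "y": -0.388, "z": -0.072, "ax": 0, "ay": 0, "az": 0}, {"x": 0.216, "y": -0.4365, "z": -0.081, "ax": 0, "ay": 0, "az": 0}, {"x": 0.24, "y": -0.485, "z": -0.09, "ax": 0, "ay": 0, "az": 0}, {"x": 0.264, "y": -0.5335, "z": -0.099, "ax": 0, "ay": 0, "az": 0}, {"x": 0.288, "y": -0.582, "z": -0.108, "ax": 0, "ay": 0, "az": 0}, {"x": 0.311, "y": -0.628, "z": -0.12, "ax": 0, "ay": 0, "az": 0}, {"x": 0.311, "y": -0.628, "z": -0.12, "ax": 0, "ay": 0, "az": 0}]}}

```text
time_s: 2.35
position: [0.4939, -0.237, 0.0983]
tool_rot: [0.001, 0.738, 0.675, -0.002]
ft_force: [-0.5, -0.1, 0.1]
width: 0.999
```

All six keys are needed. Now above the bar, I'll take one close look.

```bash
python3 - <<'E'
from st import *
st(); s=cam('side'); i=s['frame'][90:250,220:460]
cv2.imwrite('pics/s4.png',cv2.resize(i,None,fx=3,fy=3)[:,:,::-1])
f=s['frame'].astype(int);r,g,b=f[...,0],f[...,1],f[...,2]
m=(r>110)&(g<70)&(b<70); m[:165]=0;m[190:]=0;m[:,:300]=0;m[:,380:]=0
v,u=np.nonzero(m);print('red sleeve centre',ray(s,u.mean(),v.mean(),.008),u.min(),u.max(),len(u))
st()
E
```

```text
t 2.35 p [ 0.4939 -0.237   0.0983] xang 84.91 zax [-0.002 -0.004 -1.   ] F [-0.47 -0.12  0.14] w 0.999 j6 -2.14
red sleeve centre [ 0.50886812 -0.23179593  0.008     ] 321 343 130
t 2.4 p [ 0.4934 -0.2354  0.0988] xang 84.98 zax [-0.002 -0.004 -1.   ] F [0.34 0.91 0.38] w 1.0 j6 -2.14
```

View pics/s4.png

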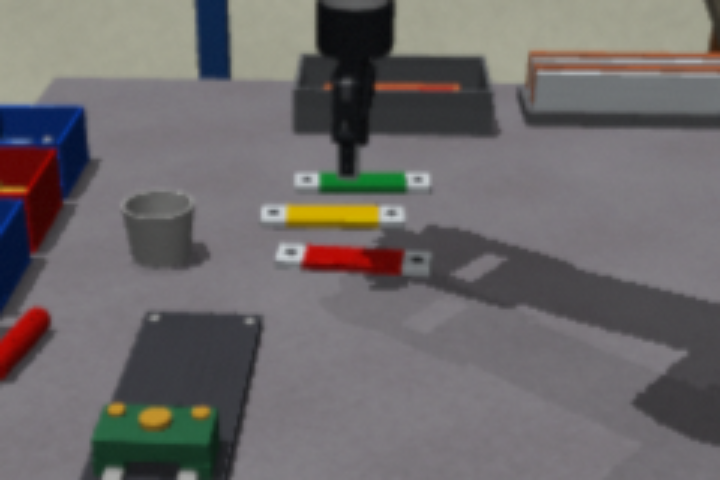

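The gripper hangs above the red bar, in line with it. The partly shaded sleeve gives y ≈ -0.232, matching the top view. Now the descent.

Request:
{"method": "drive_tool", "body": {"rows": [{"x": -0.001, "y": 0.004, "z": -0.03, "ax": 0, "ay": 0, "az": 0}, {"x": -0.001, "y": 0.004, "z": -0.055, "ax": 0, "ay": 0, "az": 0}, {"x": -0.001, "y": 0.004, "z": -0.075, "ax": 0, "ay": 0, "az": 0}, {"x": -0.001, "y": 0.004, "z": -0.088, "ax": 0, "ay": 0, "az": 0}, {"x": -0.001, "y": 0.004, "z": -0.096, "ax": 0, "ay": 0, "az": 0}, {"x": -0.001, "y": 0.004, "z": -0.096, "ax": 0, "ay": 0, "az": 0}, {"x": -0.001, "y": 0.004, "z": -0.096, "ax": 0, "ay": 0, "az": 0}]}}

```text
time_s: 3.28
position: [0.4927, -0.2315, 0.0035]
tool_rot: [0.001, 0.737, 0.675, -0.002]
ft_force: [0.6, -0.4, 0.7]
width: 0.999
```

Request:
{"method": "drive_tool", "body": {"rows": [{"x": 0, "y": 0, "z": 0, "ax": 0, "ay": 0, "az": 0}, {"x": 0, "y": 0, "z": 0, "ax": 0, "ay": 0, "az": 0}, {"x": 0, "y": 0, "z": 0, "ax": 0, "ay": 0, "az": 0}, {"x": 0, "y": 0, "z": 0, "ax": 0, "ay": 0, "az": 0}, {"x": 0, "y": 0, "z": 0, "ax": 0, "ay": 0, "az": 0}, {"x": 0, "y": 0, "z": 0, "ax": 0, "ay": 0, "az": 0}], "grip": -1, "grip_force": 40}}

```text
time_s: 4.03
position: [0.4929, -0.2316, 0.004]
tool_rot: [0.002, 0.737, 0.675, -0.002]
ft_force: [-2.0, 0.7, 4.8]
width: 0.45
```

Request:
{"method": "drive_tool", "body": {"rows": [{"x": 0, "y": 0, "z": 0.02, "ax": 0, "ay": 0, "az": 0}, {"x": 0, "y": 0, "z": 0.05, "ax": 0, "ay": 0, "az": 0}, {"x": 0, "y": 0, "z": 0.08, "ax": 0, "ay": 0, "az": 0}, {"x": 0, "y": 0, "z": 0.08, "ax": 0, "ay": 0, "az": 0}]}}

```text
time_s: 4.53
position: [0.4936, -0.2321, 0.0854]
tool_rot: [0.003, 0.737, 0.675, -0.002]
ft_force: [-0.9, 0.5, -1.9]
width: 0.451
```

```bash
python3 st.py
```

```text
t 4.53 p [ 0.4936 -0.2321  0.0854] xang 84.99 zax [ 0.002 -0.007 -1.   ] F [-0.91  0.53 -1.86] w 0.451 j6 -2.13
```

Request:
{"method": "drive_tool", "body": {"rows": [{"x": 0.014, "y": 0.023, "z": 0, "ax": 0, "ay": 0, "az": -8}, {"x": 0.028, "y": 0.046, "z": 0, "ax": 0, "ay": 0, "az": -16}, {"x": 0.041, "y": 0.069, "z": 0, "ax": 0, "ay": 0, "az": -24}, {"x": 0.055, "y": 0.092, "z": 0, "ax": 0, "ay": 0, "az": -32}, {"x": 0.068, "y": 0.115, "z": 0, "ax": 0, "ay": 0, "az": -40}, {"x": 0.082, "y": 0.137, "z": 0, "ax": 0, "ay": 0, "az": -48}, {"x": 0.096, "y": 0.16, "z": 0, "ax": 0, "ay": 0, "az": -56}, {"x": 0.11, "y": 0.183, "z": 0, "ax": 0, "ay": 0, "az": -64}, {"x": 0.123, "y": 0.206, "z": 0, "ax": 0, "ay": 0, "az": -72}, {"x": 0.137, "y": 0.229, "z": 0, "ax": 0, "ay": 0, "az": -80}, {"x": 0.137, "y": 0.229, "z": 0, "ax": 0, "ay": 0, "az": -85.8}, {"x": 0.137, "y": 0.229, "z": 0, "ax": 0, "ay": 0, "az": -85.8}, {"x": 0.137, "y": 0.229, "z": 0, "ax": 0, "ay": 0, "az": -85.8}, {"x": 0.137, "y": 0.229, "z": 0, "ax": 0, "ay": 0, "az": -85.8}]}}

```text
time_s: 6.28
position: [0.6304, -0.0034, 0.085]
tool_rot: [0.001, 1.0, -0.007, -0.004]
ft_force: [0.1, -0.8, -2.0]
width: 0.447
```

```bash
python3 - <<'E'
from st import *
st(); s=cam('side'); i=s['frame'][130:310,220:400]
cv2.imwrite('pics/s5.png',cv2.resize(i,None,fx=3,fy=3)[:,:,::-1])
E
```

```text
t 6.28 p [ 0.6304 -0.0034  0.085 ] xang -0.77 zax [-0.007 -0.003 -1.   ] F [ 0.14 -0.75 -1.99] w 0.447 j6 -0.17
```

View pics/s5.png

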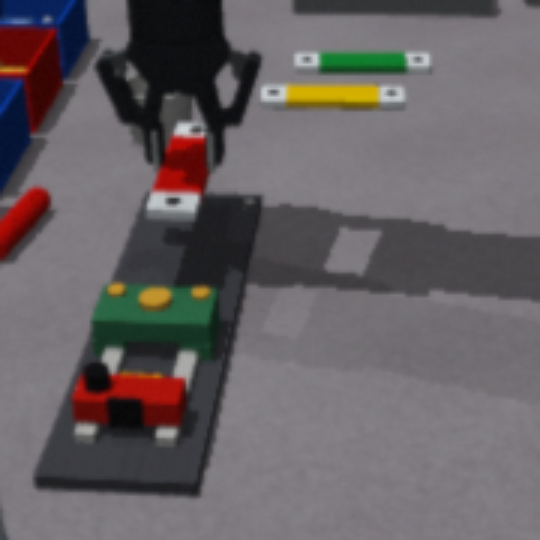

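The view shows the bar held level above the infeed, in line with the jig, and the bystanders untouched. Lowering it now.

Request:
{"method": "drive_tool", "body": {"rows": [{"x": 0, "y": 0, "z": -0.025, "ax": 0, "ay": 0, "az": 0}, {"x": 0, "y": 0, "z": -0.045, "ax": 0, "ay": 0, "az": 0}, {"x": 0, "y": 0, "z": -0.058, "ax": 0, "ay": 0, "az": 0}, {"x": 0, "y": 0, "z": -0.064, "ax": 0, "ay": 0, "az": 0}, {"x": 0, "y": 0, "z": -0.067, "ax": 0, "ay": 0, "az": 0}, {"x": 0, "y": 0, "z": -0.067, "ax": 0, "ay": 0, "az": 0}]}}

```text
time_s: 7.08
position: [0.6307, -0.0034, 0.0186]
tool_rot: [0.001, 1.0, -0.007, -0.003]
ft_force: [1.0, -0.2, -1.6]
width: 0.449
```

Request:
{"method": "drive_tool", "body": {"rows": [{"x": 0, "y": 0, "z": -0.001, "ax": 0, "ay": 0, "az": 0}, {"x": 0, "y": 0, "z": -0.0018, "ax": 0, "ay": 0, "az": 0}, {"x": 0, "y": 0, "z": -0.0018, "ax": 0, "ay": 0, "az": 0}]}}

```text
time_s: 7.45
position: [0.6307, -0.0034, 0.0168]
tool_rot: [0.001, 1.0, -0.007, -0.003]
ft_force: [-0.6, 0.8, -1.9]
width: 0.453
```

Request:
{"method": "drive_tool", "body": {"rows": [{"x": 0, "y": 0, "z": 0, "ax": 0, "ay": 0, "az": 0}, {"x": 0, "y": 0, "z": 0, "ax": 0, "ay": 0, "az": 0}, {"x": 0, "y": 0, "z": 0, "ax": 0, "ay": 0, "az": 0}, {"x": 0, "y": 0, "z": 0, "ax": 0, "ay": 0, "az": 0}, {"x": 0, "y": 0, "z": 0.03, "ax": 0, "ay": 0, "az": 0}, {"x": 0, "y": 0, "z": 0.07, "ax": 0, "ay": 0, "az": 0}, {"x": 0, "y": -0.05, "z": 0.09, "ax": 0, "ay": 0, "az": 0}, {"x": 0, "y": -0.1, "z": 0.09, "ax": 0, "ay": 0, "az": 0}, {"x": 0, "y": -0.11, "z": 0.09, "ax": 0, "ay": 0, "az": 0}], "grip": 1}}

```text
time_s: 8.57
position: [0.6305, -0.1163, 0.107]
tool_rot: [0.002, 1.0, -0.008, -0.003]
ft_force: [-0.8, 0.8, 1.0]
width: 1.0
```

Request:
{"method": "drive_tool", "body": {"rows": [{"x": 0, "y": -0.003, "z": 0, "ax": 0, "ay": 0, "az": 0}, {"x": 0, "y": -0.003, "z": 0, "ax": 0, "ay": 0, "az": 0}, {"x": 0, "y": -0.003, "z": 0, "ax": 0, "ay": 0, "az": 0}, {"x": 0, "y": -0.003, "z": 0, "ax": 0, "ay": 0, "az": 0}, {"x": 0, "y": -0.003, "z": 0, "ax": 0, "ay": 0, "az": 0}, {"x": 0, "y": -0.003, "z": 0, "ax": 0, "ay": 0, "az": 0}, {"x": 0, "y": -0.003, "z": 0, "ax": 0, "ay": 0, "az": 0}, {"x": 0, "y": -0.003, "z": 0, "ax": 0, "ay": 0, "az": 0}], "grip": -1}}

```text
time_s: 9.57
position: [0.6305, -0.1193, 0.107]
tool_rot: [0.002, 1.0, -0.008, -0.003]
ft_force: [-0.2, -0.7, -0.5]
width: -0.004
```

```bash
python3 - <<'E'
from m import *; from st import st
st(); c=cam('top'); s=cam('side')
a=cv2.resize(c['frame'][145:215,225:395],None,fx=4,fy=4); b=cv2.resize(s['frame'][150:230,200:370],None,fx=4,fy=4)
cv2.imwrite('pics/s6.png',np.vstack([a,b])[:,:,::-1])
E
```

```text
t 9.57 p [ 0.6305 -0.1193  0.107 ] xang -0.97 zax [-0.006 -0.003 -1.   ] F [-0.21 -0.68 -0.49] w -0.004 j6 -0.35
```

View pics/s6.png

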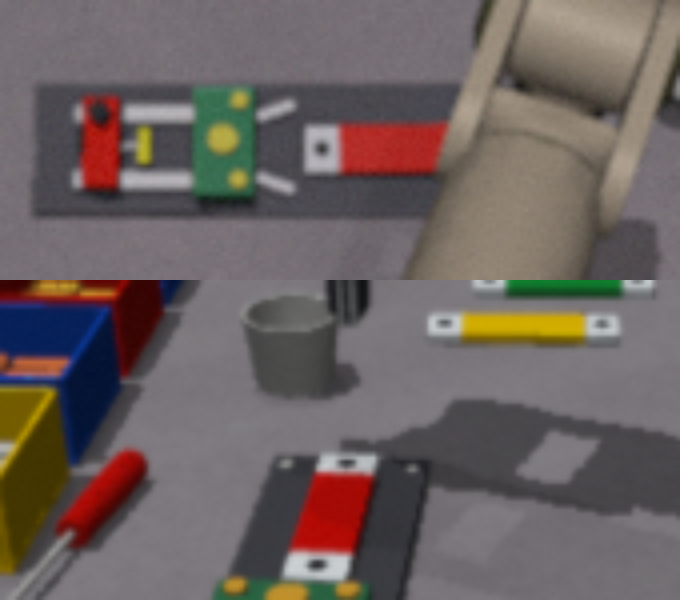

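The bar lies flat on the bed, with its nose centre at crop (320,149), about 2 mm low of the guide axis at v≈146. The mouth can take that up. Next I'll lower behind its rear end and close in.

Request:
{"method": "drive_tool", "body": {"rows": [{"x": 0, "y": 0, "z": -0.03, "ax": 0, "ay": 0, "az": 0}, {"x": 0, "y": 0, "z": -0.06, "ax": 0, "ay": 0, "az": 0}, {"x": 0, "y": 0, "z": -0.08, "ax": 0, "ay": 0, "az": 0}, {"x": 0, "y": 0, "z": -0.09, "ax": 0, "ay": 0, "az": 0}, {"x": 0, "y": 0, "z": -0.091, "ax": 0, "ay": 0, "az": 0}, {"x": 0, "y": 0.01, "z": -0.091, "ax": 0, "ay": 0, "az": 0}, {"x": 0, "y": 0.02, "z": -0.091, "ax": 0, "ay": 0, "az": 0}, {"x": 0, "y": 0.024, "z": -0.091, "ax": 0, "ay": 0, "az": 0}, {"x": 0, "y": 0.024, "z": -0.091, "ax": 0, "ay": 0, "az": 0}]}}

```text
time_s: 10.8
position: [0.6306, -0.0948, 0.0162]
tool_rot: [0.002, 1.0, -0.008, -0.003]
ft_force: [-0.2, 0.3, 0.3]
width: 0.004
```

Request:
{"method": "drive_tool", "body": {"rows": [{"x": 0, "y": 0.003, "z": 0, "ax": 0, "ay": 0, "az": 0}, {"x": 0, "y": 0.007, "z": 0, "ax": 0, "ay": 0, "az": 0}, {"x": 0, "y": 0.011, "z": 0, "ax": 0, "ay": 0, "az": 0}, {"x": 0, "y": 0.015, "z": 0, "ax": 0, "ay": 0, "az": 0}, {"x": 0, "y": 0.019, "z": 0, "ax": 0, "ay": 0, "az": 0}, {"x": 0, "y": 0.023, "z": 0, "ax": 0, "ay": 0, "az": 0}, {"x": 0, "y": 0.027, "z": 0, "ax": 0, "ay": 0, "az": 0}]}}

```text
time_s: 11.68
position: [0.6307, -0.0676, 0.0162]
tool_rot: [0.002, 1.0, -0.008, -0.003]
ft_force: [0.8, -1.9, -0.0]
width: 0.001
```

Request:
{"method": "drive_tool", "body": {"rows": [{"x": 0, "y": 0.002, "z": 0, "ax": 0, "ay": 0, "az": 0}, {"x": 0, "y": 0.004, "z": 0, "ax": 0, "ay": 0, "az": 0}, {"x": 0, "y": 0.006, "z": 0, "ax": 0, "ay": 0, "az": 0}, {"x": 0, "y": 0.008, "z": 0, "ax": 0, "ay": 0, "az": 0}, {"x": 0, "y": 0.01, "z": 0, "ax": 0, "ay": 0, "az": 0}]}}

```text
time_s: 12.3
position: [0.6306, -0.0575, 0.0162]
tool_rot: [0.002, 1.0, -0.008, -0.003]
ft_force: [-0.6, -1.4, 0.9]
width: 0.001
```

Request:
{"method": "drive_tool", "body": {"rows": [{"x": 0, "y": 0.002, "z": 0, "ax": 0, "ay": 0, "az": 0}, {"x": 0, "y": 0.004, "z": 0, "ax": 0, "ay": 0, "az": 0}, {"x": 0, "y": 0.006, "z": 0, "ax": 0, "ay": 0, "az": 0}, {"x": 0, "y": 0.008, "z": 0, "ax": 0, "ay": 0, "az": 0}]}}

```text
time_s: 12.8
position: [0.6307, -0.0493, 0.0163]
tool_rot: [0.002, 1.0, -0.008, -0.003]
ft_force: [-0.0, -2.4, 1.1]
width: -0.004
```

```bash
python3 - <<'E'
from m import *; from st import st
st(); c=cam('top'); s=cam('side')
a=cv2.resize(c['frame'][145:215,225:395],None,fx=4,fy=4); b=cv2.resize(s['frame'][150:240,200:370],None,fx=4,fy=4)
cv2.imwrite('pics/s7.png',np.vstack([a,b])[:,:,::-1])
E
```

```text
t 12.8 p [ 0.6307 -0.0493  0.0163] xang -0.94 zax [-0.006 -0.003 -1.   ] F [-0.03 -2.41  1.05] w -0.004 j6 -0.24
```

View pics/s7.png

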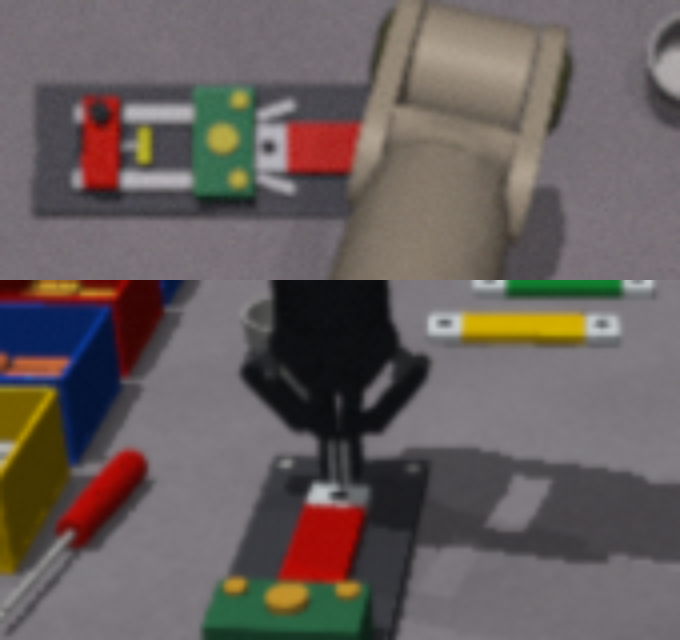

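The nose has just reached the bridge, centred between the guides (crop (268,147) against axis 146). Only about 2 N so far, so I'll keep going slowly.

Request:
{"method": "drive_tool", "body": {"rows": [{"x": 0, "y": 0.002, "z": 0, "ax": 0, "ay": 0, "az": 0}, {"x": 0, "y": 0.004, "z": 0, "ax": 0, "ay": 0, "az": 0}, {"x": 0, "y": 0.006, "z": 0, "ax": 0, "ay": 0, "az": 0}, {"x": 0, "y": 0.008, "z": 0, "ax": 0, "ay": 0, "az": 0}]}}

```text
time_s: 13.4
position: [0.6306, -0.041, 0.0162]
tool_rot: [0.002, 1.0, -0.008, -0.003]
ft_force: [-0.5, -1.3, 0.3]
width: -0.0
```

Request:
{"method": "drive_tool", "body": {"rows": [{"x": 0, "y": 0.0015, "z": 0, "ax": 0, "ay": 0, "az": 0}, {"x": 0, "y": 0.003, "z": 0, "ax": 0, "ay": 0, "az": 0}, {"x": 0, "y": 0.0045, "z": 0, "ax": 0, "ay": 0, "az": 0}]}}

```text
time_s: 13.78
position: [0.6306, -0.0364, 0.0162]
tool_rot: [0.002, 1.0, -0.008, -0.003]
ft_force: [-0.0, -1.9, 0.4]
width: 0.001
```

Request:
{"method": "drive_tool", "body": {"rows": [{"x": 0, "y": 0.0015, "z": 0, "ax": 0, "ay": 0, "az": 0}, {"x": 0, "y": 0.003, "z": 0, "ax": 0, "ay": 0, "az": 0}, {"x": 0, "y": 0.0045, "z": 0, "ax": 0, "ay": 0, "az": 0}]}}

```text
time_s: 14.15
position: [0.6307, -0.0325, 0.0163]
tool_rot: [0.002, 1.0, -0.008, -0.003]
ft_force: [1.1, -8.6, -0.5]
width: -0.002
```

The force rose to 8.6 N with the nose at about jig y 20 mm, which fits the hold-down shoe. I'll go on in small steps.

Request:
{"method": "drive_tool", "body": {"rows": [{"x": 0, "y": 0.001, "z": 0, "ax": 0, "ay": 0, "az": 0}, {"x": 0, "y": 0.002, "z": 0, "ax": 0, "ay": 0, "az": 0}]}}

```text
time_s: 14.4
position: [0.6308, -0.0316, 0.0163]
tool_rot: [0.003, 1.0, -0.008, -0.003]
ft_force: [-0.5, -7.3, -0.6]
width: -0.002
```

Request:
{"method": "drive_tool", "body": {"rows": [{"x": 0, "y": 0.001, "z": 0, "ax": 0, "ay": 0, "az": 0}, {"x": 0, "y": 0.002, "z": 0, "ax": 0, "ay": 0, "az": 0}]}}

```text
time_s: 14.65
position: [0.6309, -0.0306, 0.0163]
tool_rot: [0.004, 1.0, -0.008, -0.003]
ft_force: [-0.0, -6.4, -0.4]
width: 0.005
```

Request:
{"method": "drive_tool", "body": {"rows": [{"x": 0, "y": 0.001, "z": 0, "ax": 0, "ay": 0, "az": 0}, {"x": 0, "y": 0.002, "z": 0, "ax": 0, "ay": 0, "az": 0}, {"x": 0, "y": 0.003, "z": 0, "ax": 0, "ay": 0, "az": 0}, {"x": 0, "y": 0.004, "z": 0, "ax": 0, "ay": 0, "az": 0}]}}

```text
time_s: 15.15
position: [0.6309, -0.0274, 0.0163]
tool_rot: [0.004, 1.0, -0.008, -0.002]
ft_force: [-0.2, -5.3, -0.3]
width: -0.001
```

Request:
{"method": "drive_tool", "body": {"rows": [{"x": 0, "y": 0.001, "z": 0, "ax": 0, "ay": 0, "az": 0}, {"x": 0, "y": 0.002, "z": 0, "ax": 0, "ay": 0, "az": 0}, {"x": 0, "y": 0.003, "z": 0, "ax": 0, "ay": 0, "az": 0}, {"x": 0, "y": 0.004, "z": 0, "ax": 0, "ay": 0, "az": 0}]}}

```text
time_s: 15.65
position: [0.6309, -0.0241, 0.0163]
tool_rot: [0.005, 1.0, -0.008, -0.002]
ft_force: [-0.2, -5.4, -1.0]
width: -0.003
```

Past the nose lift: steady 5 N and the nose about 29 mm in. The pad face was measured at jig y ≈ 86, so there are about 57 mm of free travel left. I'll go 42 of those.

Request:
{"method": "drive_tool", "body": {"rows": [{"x": 0, "y": 0.003, "z": 0, "ax": 0, "ay": 0, "az": 0}, {"x": 0, "y": 0.006, "z": 0, "ax": 0, "ay": 0, "az": 0}, {"x": 0, "y": 0.009, "z": 0, "ax": 0, "ay": 0, "az": 0}, {"x": 0, "y": 0.012, "z": 0, "ax": 0, "ay": 0, "az": 0}, {"x": 0, "y": 0.015, "z": 0, "ax": 0, "ay": 0, "az": 0}, {"x": 0, "y": 0.018, "z": 0, "ax": 0, "ay": 0, "az": 0}, {"x": 0, "y": 0.021, "z": 0, "ax": 0, "ay": 0, "az": 0}]}}

```text
time_s: 16.52
position: [0.631, -0.0038, 0.0163]
tool_rot: [0.006, 1.0, -0.008, -0.002]
ft_force: [0.3, -5.8, -0.4]
width: -0.002
```

Request:
{"method": "drive_tool", "body": {"rows": [{"x": 0, "y": 0.003, "z": 0, "ax": 0, "ay": 0, "az": 0}, {"x": 0, "y": 0.006, "z": 0, "ax": 0, "ay": 0, "az": 0}, {"x": 0, "y": 0.009, "z": 0, "ax": 0, "ay": 0, "az": 0}, {"x": 0, "y": 0.012, "z": 0, "ax": 0, "ay": 0, "az": 0}, {"x": 0, "y": 0.015, "z": 0, "ax": 0, "ay": 0, "az": 0}, {"x": 0, "y": 0.018, "z": 0, "ax": 0, "ay": 0, "az": 0}, {"x": 0, "y": 0.021, "z": 0, "ax": 0, "ay": 0, "az": 0}]}}

```text
time_s: 17.4
position: [0.6311, 0.0165, 0.0164]
tool_rot: [0.006, 1.0, -0.008, -0.002]
ft_force: [-0.1, -5.3, 0.1]
width: -0.003
```

```bash
python3 - <<'E'
from m import *; from st import st
st(); c=cam('top'); s=cam('side')
a=cv2.resize(c['frame'][155:205,230:360],None,fx=5,fy=5); b=cv2.resize(s['frame'][180:290,220:350],None,fx=5,fy=5)
im=np.vstack([a,b]);cv2.imwrite('pics/s8.png',im[:600,:,::-1]); print(im.shape)
i=c['frame'][181,225:300].tolist(); print([(225+k,*p) for k,p in enumerate(i)][25:50])
E
```

```text
t 17.4 p [0.6311 0.0165 0.0164] xang -0.96 zax [-0.005 -0.012 -1.   ] F [-0.09 -5.3   0.05] w -0.003 j6 -0.13
(800, 650, 3)
[(250, 176, 28, 20), (251, 176, 26, 16), (252, 180, 30, 22), (253, 174, 25, 21), (254, 133, 38, 39), (255, 101, 90, 90), (256, 124, 124, 125), (257, 140, 135, 141), (258, 142, 139, 137), (259, 164, 159, 105), (260, 184, 178, 61), (261, 175, 170, 38), (262, 129, 124, 40), (263, 74, 73, 64), (264, 67, 59, 75), (265, 71, 73, 77), (266, 69, 67, 72), (267, 93, 89, 98), (268, 147, 145, 151), (269, 172, 168, 174), (270, 135, 134, 141), (271, 70, 66, 72), (272, 39, 50, 45), (273, 47, 87, 65), (274, 56, 110, 85)]
```

```bash
python3 -c "
import cv2;i=cv2.imread('pics/s8.png');cv2.imwrite('pics/s8b.png',i[:,:])"
```

```text
(no output)
```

View pics/s8.png

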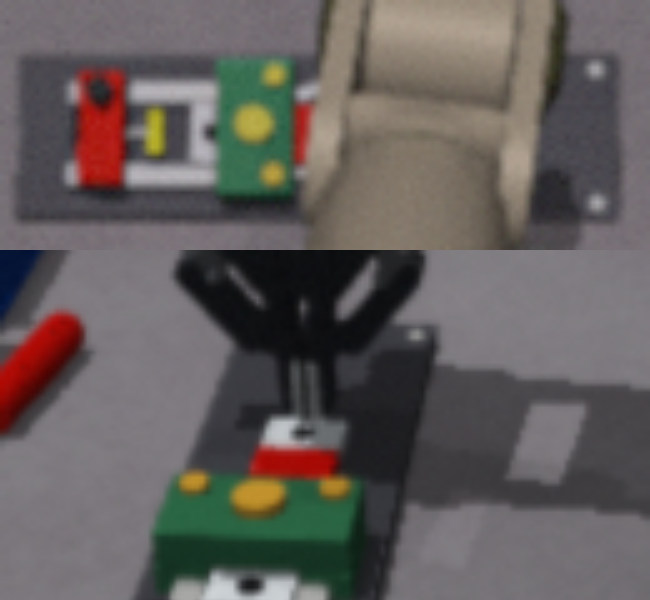

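The bar has come through the tunnel centred. Its nose is at column 267 and the pad at 262.5, a gap of about 15 mm, so the hard stop is about 25 mm off.

Request:
{"method": "drive_tool", "body": {"rows": [{"x": 0, "y": 0.002, "z": 0, "ax": 0, "ay": 0, "az": 0}, {"x": 0, "y": 0.004, "z": 0, "ax": 0, "ay": 0, "az": 0}, {"x": 0, "y": 0.006, "z": 0, "ax": 0, "ay": 0, "az": 0}, {"x": 0, "y": 0.008, "z": 0, "ax": 0, "ay": 0, "az": 0}, {"x": 0, "y": 0.01, "z": 0, "ax": 0, "ay": 0, "az": 0}, {"x": 0, "y": 0.012, "z": 0, "ax": 0, "ay": 0, "az": 0}, {"x": 0, "y": 0.014, "z": 0, "ax": 0, "ay": 0, "az": 0}, {"x": 0, "y": 0.016, "z": 0, "ax": 0, "ay": 0, "az": 0}]}}

```text
time_s: 18.5
position: [0.6311, 0.0322, 0.0164]
tool_rot: [0.006, 1.0, -0.008, -0.002]
ft_force: [-0.0, -6.1, 0.1]
width: 0.003
```

Request:
{"method": "drive_tool", "body": {"rows": [{"x": 0, "y": 0.001, "z": 0, "ax": 0, "ay": 0, "az": 0}, {"x": 0, "y": 0.002, "z": 0, "ax": 0, "ay": 0, "az": 0}, {"x": 0, "y": 0.003, "z": 0, "ax": 0, "ay": 0, "az": 0}, {"x": 0, "y": 0.004, "z": 0, "ax": 0, "ay": 0, "az": 0}]}}

```text
time_s: 19.0
position: [0.6312, 0.0354, 0.0164]
tool_rot: [0.007, 1.0, -0.008, -0.002]
ft_force: [0.4, -7.7, -1.0]
width: 0.002
```

Request:
{"method": "drive_tool", "body": {"rows": [{"x": 0, "y": 0.001, "z": 0, "ax": 0, "ay": 0, "az": 0}, {"x": 0, "y": 0.002, "z": 0, "ax": 0, "ay": 0, "az": 0}, {"x": 0, "y": 0.003, "z": 0, "ax": 0, "ay": 0, "az": 0}]}}

```text
time_s: 19.38
position: [0.6313, 0.0376, 0.0164]
tool_rot: [0.008, 1.0, -0.009, -0.002]
ft_force: [0.7, -7.1, -0.4]
width: -0.001
```

Request:
{"method": "drive_tool", "body": {"rows": [{"x": 0, "y": 0.001, "z": 0, "ax": 0, "ay": 0, "az": 0}, {"x": 0, "y": 0.002, "z": 0, "ax": 0, "ay": 0, "az": 0}]}}

```text
time_s: 19.62
position: [0.6314, 0.0387, 0.0164]
tool_rot: [0.008, 1.0, -0.009, -0.002]
ft_force: [0.2, -6.6, -1.2]
width: 0.002
```

Request:
{"method": "drive_tool", "body": {"rows": [{"x": 0, "y": 0.001, "z": 0, "ax": 0, "ay": 0, "az": 0}, {"x": 0, "y": 0.0015, "z": 0, "ax": 0, "ay": 0, "az": 0}]}}

```text
time_s: 19.88
position: [0.6315, 0.0393, 0.0164]
tool_rot: [0.009, 1.0, -0.009, -0.002]
ft_force: [0.8, -7.5, 0.2]
width: 0.001
```

Request:
{"method": "drive_tool", "body": {"rows": [{"x": 0, "y": 0.001, "z": 0, "ax": 0, "ay": 0, "az": 0}, {"x": 0, "y": 0.0015, "z": 0, "ax": 0, "ay": 0, "az": 0}]}}

```text
time_s: 20.12
position: [0.6316, 0.0399, 0.0164]
tool_rot: [0.01, 1.0, -0.009, -0.002]
ft_force: [0.4, -7.7, -0.1]
width: -0.003
```

Request:
{"method": "drive_tool", "body": {"rows": [{"x": 0, "y": 0.001, "z": 0, "ax": 0, "ay": 0, "az": 0}, {"x": 0, "y": 0.0018, "z": 0, "ax": 0, "ay": 0, "az": 0}]}}

```text
time_s: 20.38
position: [0.6316, 0.0408, 0.0164]
tool_rot: [0.01, 1.0, -0.009, -0.002]
ft_force: [0.7, -7.2, -0.9]
width: 0.004
```

Request:
{"method": "drive_tool", "body": {"rows": [{"x": 0, "y": 0.001, "z": 0, "ax": 0, "ay": 0, "az": 0}, {"x": 0, "y": 0.0018, "z": 0, "ax": 0, "ay": 0, "az": 0}]}}

```text
time_s: 20.62
position: [0.6317, 0.0417, 0.0165]
tool_rot: [0.011, 1.0, -0.009, -0.002]
ft_force: [-0.0, -7.3, -0.2]
width: -0.001
```

```bash
python3 - <<'E'
from st import *
st(); c=cam('top'); f=c['frame'].astype(int)
for v in (180,181,182): print([(k,*f[v,k]) for k in range(253,270)])
E
```

```text
t 20.62 p [0.6317 0.0417 0.0165] xang -1.04 zax [-0.004 -0.022 -1.   ] F [-0.02 -7.32 -0.22] w -0.001 j6 -0.08
[(253, np.int64(173), np.int64(22), np.int64(11)), (254, np.int64(130), np.int64(27), np.int64(26)), (255, np.int64(75), np.int64(58), np.int64(62)), (256, np.int64(99), np.int64(100), np.int64(81)), (257, np.int64(152), np.int64(147), np.int64(65)), (258, np.int64(174), np.int64(168), np.int64(35)), (259, np.int64(171), np.int64(162), np.int64(70)), (260, np.int64(165), np.int64(160), np.int64(143)), (261, np.int64(172), np.int64(168), np.int64(176)), (262, np.int64(152), np.int64(150), np.int64(158)), (263, np.int64(104), np.int64(102), np.int64(105)), (264, np.int64(72), np.int64(70), np.int64(74)), (265, np.int64(87), np.int64(82), np.int64(88)), (266, np.int64(139), np.int64(138), np.int64(143)), (267, np.int64(167), np.int64(164), np.int64(171)), (268, np.int64(172), np.int64(151), np.int64(155)), (269, np.int64(170), np.int64(87), np.int64(90))]
[(253, np.int64(178), np.int64(28), np.int64(23)), (254, np.int64(132), np.int64(41), np.int64(36)), (255, np.int64(93), np.
[... 910 characters left out ...]
 np.int64(104), np.int64(87)), (257, np.int64(158), np.int64(150), np.int64(65)), (258, np.int64(176), np.int64(168), np.int64(35)), (259, np.int64(166), np.int64(158), np.int64(71)), (260, np.int64(173), np.int64(166), np.int64(150)), (261, np.int64(175), np.int64(171), np.int64(179)), (262, np.int64(160), np.int64(158), np.int64(167)), (263, np.int64(124), np.int64(122), np.int64(126)), (264, np.int64(101), np.int64(98), np.int64(101)), (265, np.int64(120), np.int64(118), np.int64(122)), (266, np.int64(154), np.int64(152), np.int64(161)), (267, np.int64(175), np.int64(172), np.int64(177)), (268, np.int64(171), np.int64(141), np.int64(145)), (269, np.int64(172), np.int64(81), np.int64(87))]
```

The pad has moved about 2.7 px (≈9 mm). The last millimetre or so goes gently.

Request:
{"method": "drive_tool", "body": {"rows": [{"x": 0, "y": 0.001, "z": 0, "ax": 0, "ay": 0, "az": 0}, {"x": 0, "y": 0.0016, "z": 0, "ax": 0, "ay": 0, "az": 0}]}}

```text
time_s: 20.92
position: [0.6317, 0.0425, 0.0165]
tool_rot: [0.012, 1.0, -0.009, -0.002]
ft_force: [0.3, -7.7, -0.3]
width: 0.0
```

Request:
{"method": "drive_tool", "body": {"rows": [{"x": 0, "y": 0.001, "z": 0, "ax": 0, "ay": 0, "az": 0}, {"x": 0, "y": 0.0016, "z": 0, "ax": 0, "ay": 0, "az": 0}]}}

```text
time_s: 21.18
position: [0.6318, 0.0432, 0.0165]
tool_rot: [0.012, 1.0, -0.009, -0.002]
ft_force: [0.5, -6.8, -0.3]
width: -0.002
```

Request:
{"method": "drive_tool", "body": {"rows": [{"x": 0, "y": 0.001, "z": 0, "ax": 0, "ay": 0, "az": 0}, {"x": 0, "y": 0.0016, "z": 0, "ax": 0, "ay": 0, "az": 0}]}}

```text
time_s: 21.42
position: [0.6319, 0.0439, 0.0165]
tool_rot: [0.013, 1.0, -0.009, -0.002]
ft_force: [0.4, -6.5, 0.5]
width: 0.003
```

Request:
{"method": "drive_tool", "body": {"rows": [{"x": 0, "y": 0.001, "z": 0, "ax": 0, "ay": 0, "az": 0}, {"x": 0, "y": 0.0016, "z": 0, "ax": 0, "ay": 0, "az": 0}]}}

```text
time_s: 21.68
position: [0.6319, 0.0443, 0.0165]
tool_rot: [0.014, 1.0, -0.009, -0.002]
ft_force: [0.2, -10.2, -0.1]
width: 0.004
```

Force rises to 10.2 N and the advance is shorter, so this is probably the hard stop. One more small step to confirm.

Request:
{"method": "drive_tool", "body": {"rows": [{"x": 0, "y": 0.001, "z": 0, "ax": 0, "ay": 0, "az": 0}, {"x": 0, "y": 0.0016, "z": 0, "ax": 0, "ay": 0, "az": 0}]}}

```text
time_s: 21.92
position: [0.6319, 0.0444, 0.0165]
tool_rot: [0.015, 1.0, -0.009, -0.002]
ft_force: [0.4, -11.3, 0.4]
width: 0.002
```

Request:
{"method": "drive_tool", "body": {"rows": [{"x": 0, "y": 0.001, "z": 0, "ax": 0, "ay": 0, "az": 0}, {"x": 0, "y": 0.0018, "z": 0, "ax": 0, "ay": 0, "az": 0}]}}

```text
time_s: 22.18
position: [0.632, 0.0445, 0.0165]
tool_rot: [0.016, 1.0, -0.009, -0.002]
ft_force: [0.8, -13.1, 0.6]
width: 0.003
```

The stop is confirmed: no advance while the force climbs to 13 N. Backing off and lifting clear.

Request:
{"method": "drive_tool", "body": {"rows": [{"x": 0, "y": -0.005, "z": 0, "ax": 0, "ay": 0, "az": 0}, {"x": 0, "y": -0.02, "z": 0, "ax": 0, "ay": 0, "az": 0}, {"x": 0, "y": -0.03, "z": 0.02, "ax": 0, "ay": 0, "az": 0}, {"x": 0, "y": -0.05, "z": 0.06, "ax": 0, "ay": 0, "az": 0}, {"x": -0.03, "y": -0.09, "z": 0.1, "ax": 0, "ay": 0, "az": 0}, {"x": -0.08, "y": -0.12, "z": 0.13, "ax": 0, "ay": 0, "az": 0}, {"x": -0.13, "y": -0.15, "z": 0.13, "ax": 0, "ay": 0, "az": 0}, {"x": -0.18, "y": -0.18, "z": 0.13, "ax": 0, "ay": 0, "az": 0}, {"x": -0.18, "y": -0.18, "z": 0.13, "ax": 0, "ay": 0, "az": 0}]}}

```text
time_s: 23.3
position: [0.4499, -0.1371, 0.1481]
tool_rot: [0.017, 1.0, -0.012, -0.002]
ft_force: [0.4, 0.2, 0.4]
width: 0.004
```

```bash
python3 - <<'E'
from st import *
st(); c=cam('top'); f=c['frame'].astype(int)
print([(k,*map(int,f[181,k])) for k in range(254,266)])
s=cam('side')
a=cv2.resize(c['frame'][140:265,230:480],None,fx=2.6,fy=2.6); b=cv2.resize(s['frame'][180:290,220:470],None,fx=2.6,fy=2.6)
im=np.vstack([a,b])[:600];cv2.imwrite('pics/s9.png',im[:,:,::-1])
E
```

```text
t 23.3 p [ 0.4499 -0.1371  0.1481] xang -1.32 zax [-0.004 -0.033 -0.999] F [0.36 0.23 0.41] w 0.004 j6 -0.49
[(254, 128, 35, 38), (255, 104, 96, 78), (256, 151, 148, 74), (257, 176, 172, 41), (258, 176, 170, 58), (259, 164, 158, 117), (260, 161, 161, 160), (261, 148, 145, 153), (262, 98, 98, 100), (263, 51, 47, 49), (264, 60, 57, 61), (265, 116, 114, 119)]
```

View pics/s9.png

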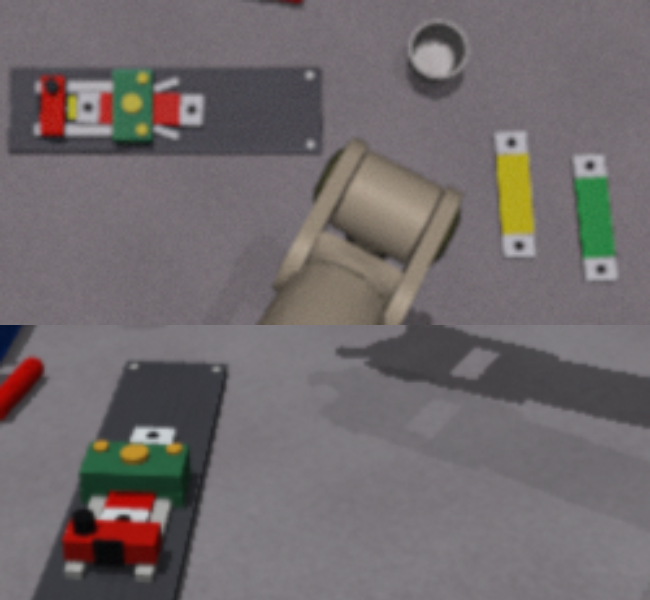

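The bar runs straight through the bridge and holds the yellow pad in (columns 256–259, moved about 3 px ≈ 10 mm). The bystanders are unmoved and the arm is clear.

```bash
python3 -c "
from workcell import ctrl
print(ctrl.job_done())"
```

```text
the job is handed in; nothing more can be done
None
```

The red busbar is loaded in the jig and I handed the job in at about 23 s; no verdict came back. I laid it flat on the infeed bed, then pushed it from behind with the shut fingers. It went past the hold-down (about 8 N) until the force climbed from about 7 to 13 N with no further advance, and then I backed off.

**Last checks:**
- **Stop pad:** by pixels it moved about 3 px (about 10 mm at 3.3 mm per px) and stayed in after I let go. This is a camera estimate, since I could not read the gauge itself.
- **Bar:** it lies straight through the tunnel and flat.
- **Bystanders:** both bars and the cup looked unmoved in the last picture. The tape roll was outside that crop, but the arm only passed high over that side.
- **Arm:** clear of everything, with wrist force about 0.

**What disagreed:**
- Two move calls were refused until I gave all six values in every row.
- The tool tilted about 0.03 rad during the push, with no visible effect on the bar.

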